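Empty the tipping tub into the bin and shut the lid

ROBOT

A 6-joint arm with a two-finger parallel gripper is mounted at the origin on a cart in front of the work surface, level with it; the furniture and walls round the work are solid. World frame = base frame: x ahead of the robot, y to its left, z up, the work surface at z = 0. Lengths are in m, angles in degrees, forces in N, time in s.
With the tool pointing down it reaches from about 0.325 to 0.85 m from the base axis. Payload 15.5 kg.
Tool frame: the origin (TCP) lies midway between the tips of the shut fingers; the grasp point (between the pads) lies 19 mm behind it; x points along the fingers, y is the direction in which the jaws open and shut, and the axes are right-handed (so a half turn about x gives the same grasp; the last joint's range is limited). The gripper opens to 91 mm and grips with 3 to 60 N. Pads are 32 mm wide; open, the fingers measure 118 mm over their backs; the gripper's body (76 mm by 178 mm) begins 60 mm behind the grasp point.
Start: joints at [-71.706, 28.281, 77.091, -0, 74.628, -5.472], TCP at [0.252, -0.572, 0.214] pointing down, gripper open.
Joint ranges: [-166.48, 166.48], [-47.26, 123.95], [12.59, 153.08], [-70.14, 250.14], [6.76, 159.57], [-176.63, 176.63]. Speed limits (degrees/s): [108.29, 108.29, 147.25, 172.46, 172.46, 172.46].

INTERFACE

Orientations are given as a 3x3 rotation matrix whose columns are the frame's x, y, z axes.
In Python, from plant import env gives the robot as it stands.
- The arm moves only by the tool jog_arm, never from a script. Its argument "moves" is a list of rows, each an object of numbers: "x", "y", "z": the shift along the world's x, y, z in m; "rx", "ry", "rz": the turn, a rotation vector about the world's x, y, z in degrees. A call has 1 to 8 rows; each row shifts and turns the commanded pose from where the row before left it; what a row does not reach is not made up. A row lasts 1/10 s, in which the tool goes at most 50 mm and 8.59 degrees, less where a joint would pass 70% of its speed; a pose out of reach is approached as far as the arm can. A call is refused whole if a number of a shift passes 0.05 or a number of a turn 8.59, either way. A call with a gripper value outside its range is refused whole. "jaw" is the finger opening in m, from 0 to 0.0912, set as the call begins (left out, the last holds). The fingers move at their own pace and stop on an object; "force" is the grip in N (left out, the last holds). Time passes only in rows, so rows that do not move let the fingers close. It gives the time, the measured TCP pose, the force and the opening at its end, in the units of the state.
- env.observe(): the state, without advancing time (a new reading comes with each control period).
- env.snapshot(name): name is "scene" or "top" or "wrist"; returns a dict with "pixels" (420x560x3 uint8, red, green, blue), "z_map" (420x560 float32, m along the optical axis (not along the pixel's ray), 0 where there is no reading), "camera_matrix" (3x3 intrinsics, pixels), "dist_coeffs" ([k1, k2, p1, p2, k3] as OpenCV has them; the pictures are not rectified), "R" (3x3) and "t" (3): a world point X has camera coordinates R X + t. Camera axes: x right, y down, z forward; pixel columns grow to the right and rows downward; lengths in m; the calibration is good to about 2 mm. A picture is of the moment at which its call begins.
- env.job_done(): hands the job in, once; it reports no verdict.
The state is a dict: "clock": time; "joints": joint angles; "dq": joint speeds; "effort": joint torques, N m; "position": TCP position; "eef_rot": TCP orientation; "contact_force": force on the tool from outside, world axes, zero at the start; "ft_torque": the same for the moment, N m; "width": finger opening in m.
Only numpy, scipy, OpenCV 4.12 (cv2) and the standard library are available. Lean on these libraries where they do the work, as an engineer would, in place of code of your own. Each camera call takes 0.05 s, during which the arm holds its last target.

TASK

The black bar is the handle of the clear tub: tip the tub over so that all three bottles drop into the grey bin beside it, then swing the tub back fully upright on its rests. After that, break the locked stay at the side of the bin lid at its knuckle, and lower the lid gently until it is fully shut on the bottles. Leave the other things on the bench where they are.

Things in the scene. Friction and masses are not known exactly. Their poses are not given: they have to be found in the camera images.
- tip_bar (a point): Middle of the tub's tipping bar: black, round, 14 mm thick, 50 mm long, parallel to the tub's axis, on the robot's side. It swings about tub_axis at radius 110 mm, from 100 mm left and 45 mm above it, over the top, to the mirrored place on the right. Push it either way between loosely spread fingers reaching 20 mm below it; its steel lever begins 30 mm beyond the point.
- tub_axis (a point): Point on the fixed tipping axis of the tub, level with the bar's middle, 150 mm above the worktop. Its frame is that of the unit (stand, tub, bin): x along the axis, away from the robot; y left, away from the bin; z up. The unit's heading varies by up to 0.15 rad. The stand's front post (to 160 mm height) is 45 mm beyond the point.
- tub (a joint): Tipping angle (rad) of the clear tub, 150 mm across, 135 mm high: 0 upright on its rests, grows as it tips right over the bin, stop at 2.30 (mouth down). Upright, its rim is 35 mm above the axis and its centre 70 mm left of it. Its weight returns it to 0 from small angles and holds it over beyond 2; the bar takes a few newtons. Tipped, it reaches 165 mm above the axis.
- lid (a joint): Angle of the bin lid (rad): 0 as found, propped open 72 degrees from shut; 1.257 fully shut. The hinge is stiff: unlocked, the lid stays where it is left and takes about 1 to 6 N near its free edge to lower.
- lid_hinge (a point): Middle of the lid's hinge line, on the bin's right top edge (away from the tub), 100 mm above the worktop. Axes as tub_axis, hinge line along x. The lid is 125 mm along the hinge, 204 mm from hinge to free edge, 6 mm thick (outer face 6 mm off the hinge line). Open, it leans a little towards the tub; it shuts by its free edge moving left (+y) and down.
- lid_edge (a point): Middle of the lid's free edge on its outer face, 200 mm from the hinge line. At the start 56 mm left of the hinge and 192 mm above it. Moves with the lid; shut, it is 106 mm above the worktop, beside the tub.
- stay (a joint): Fold of the lid stay at its knuckle (rad): 0 as found, locked against its stop just past straight; straight at 0.25; grows as the knuckle is pushed right towards the hinge (-y of the unit); about 3 with the lid shut. Until it is past straight the lid cannot be lowered; above about 0.6 it folds freely as the lid goes down.
- knuckle (a point): Knuckle pin of the lid stay: steel, 16 mm thick, sticking out level towards the robot (-x of the unit) beside the bin's front wall. The point is on its axis, 50 mm out from the wall; the pin runs 20 mm further. At the start 137 mm above the worktop. The stay is two 58 mm links; the lower one's foot is 26 mm left of and 52 mm below the pin. Pushing the pin 20 mm right (-y) breaks it.
- bin_floor (a point): Centre of the inner floor of the open-topped grey bin, 5 mm above the worktop. Axes as tub_axis. Inside 115 mm along x, 190 mm along y, 95 mm deep; walls 5 mm; rim 100 mm above the worktop.
- bottle_1: A small white bottle with a screw cap, 34 mm across and 80 mm tall; starts standing inside the clear tub. Origin at the centre of its underside, z towards its cap.
- bottle_2: A small white bottle with a screw cap, 34 mm across and 80 mm tall; starts standing inside the clear tub. Origin at the centre of its underside, z towards its cap.
- bottle_3: A small white bottle with a screw cap, 34 mm across and 80 mm tall; starts standing inside the clear tub. Origin at the centre of its underside, z towards its cap.
- timer: A white desk timer with a sloping front, 70 x 78 x 34 mm. Origin at the centre of its underside, z up. A bystander.
- tape: A roll of tan tape lying flat, 96 mm across, 25 mm high. Origin at the centre of its underside, z up. A bystander.
- dish: A round clear flat-lidded dish, 91 mm across, 16 mm high. Origin at the centre of its underside, z up. A bystander.
- jar: A white jar with a screw cap, 48 mm across, 87 mm high. Origin at the centre of its underside, z up. A bystander.
- boats: A stack of square white weighing trays, 80 x 80 x 35 mm. Origin at the centre of its underside, z up. A bystander.

How it is judged (in metres and radians):
On the way, in this order (a step that is already met when the one before it is completed fails the run):
1. all three bottles lie in the bin while the tub is still tipped well over (x of bottle_1 in the frame of bin_floor between -0.062 and 0.062 m and y of bottle_1 in the frame of bin_floor between -0.1 and 0.1 m and z of bottle_1 in the frame of bin_floor between -0.01 and 0.095 m and x of bottle_2 in the frame of bin_floor between -0.062 and 0.062 m and y of bottle_2 in the frame of bin_floor between -0.1 and 0.1 m and z of bottle_2 in the frame of bin_floor between -0.01 and 0.095 m and x of bottle_3 in the frame of bin_floor between -0.062 and 0.062 m and y of bottle_3 in the frame of bin_floor between -0.1 and 0.1 m and z of bottle_3 in the frame of bin_floor between -0.01 and 0.095 m and value of joint tub above 1.2 rad), for 0.2 s.
2. the tub is back upright (value of joint tub below 0.08 rad), for 0.2 s.
3. the lid stay is broken past straight (value of joint stay above 0.45 rad), for 0.1 s.
At the end, for the whole second after the job is handed in: All three bottles lie at rest inside the bin, the tub is upright (within 0.08 rad of its rests) and the lid is shut (within 0.06 rad) and still (x of bottle_1 in the frame of bin_floor between -0.062 and 0.062 m and y of bottle_1 in the frame of bin_floor between -0.1 and 0.1 m and z of bottle_1 in the frame of bin_floor between -0.01 and 0.095 m and x of bottle_2 in the frame of bin_floor between -0.062 and 0.062 m and y of bottle_2 in the frame of bin_floor between -0.1 and 0.1 m and z of bottle_2 in the frame of bin_floor between -0.01 and 0.095 m and x of bottle_3 in the frame of bin_floor between -0.062 and 0.062 m and y of bottle_3 in the frame of bin_floor between -0.1 and 0.1 m and z of bottle_3 in the frame of bin_floor between -0.01 and 0.095 m and value of joint tub below 0.08 rad and value of joint lid above 1.2 rad and velocity of joint lid below 0.05 rad/s and linear speed of each of bottle_1, bottle_2, bottle_3 below 0.05 m/s); the robot touches nothing.
It fails at once if the lid is slammed (faster than 1.5 rad/s) (velocity of joint lid above 1.5 rad/s).
It fails at once if a bystander is moved by more than 30 mm (distance of any of timer, tape, dish, jar, boats from where it was at the start of the episode above 0.03 m).
It also fails if it takes over 72 s, if anything falls off the work surface, if the arm or the gripper's body presses on something with over 40 N, if the wrist force passes 120 N, or if a joint passes its speed limit or range.

## Working session

There is one attempt and no reset: what is moved stays moved. The work goes in short steps, Python scripts to look and compute and a tool call to move; the robot and the scene stay as the last step left them, time stands still between calls to the robot, and variables do not carry over. Pictures are saved under pics/ and viewed, and the job is handed in when it is done.

Besides the shell and the picture viewer there is one more tool, called after "Call:" as name([rows], argument=value, ...), one row to a line, values as JSON. jog_arm: Moves the arm, as the interface text tells. Its arguments: {"type":"object","properties":{"moves":{"type":"array","items":{"type":"object","properties":{"x":{"type":"number"},"y":{"type":"number"},"z":{"type":"number"},"rx":{"type":"number"},"ry":{"type":"number"},"rz":{"type":"number"}}}},"jaw":{"type":"number"},"force":{"type":"number"}},"required":["moves"]}

```bash
mkdir -p pics; cat > h.py <<'E'
import numpy as np, cv2
from plant import env
def snap(n,f):
    s=env.snapshot(n); cv2.imwrite(f'pics/{f}.png',s['pixels'][:,:,::-1]); np.savez(f'pics/{f}.npz',**s); return s
def pts(s):
    h,w=s['z_map'].shape; v,u=np.mgrid[:h,:w]
    uv=np.stack([u.ravel(),v.ravel()],1).astype(np.float64).reshape(-1,1,2)
    n=cv2.undistortPoints(uv,np.array(s['camera_matrix'],float),np.array(s['dist_coeffs'],float)).reshape(-1,2)
    z=s['z_map'].ravel()[:,None]
    X=(np.hstack([n,np.ones((len(n),1))])*z-np.array(s['t']))@np.array(s['R'])
    return X.reshape(h,w,3)
E
python3 - <<'E'
from h import *
for n in ['scene','top','wrist']:
    s=snap(n,n+'0'); print(n,np.round(s['R'],3).tolist(),np.round(s['t'],3))
o=env.observe(); print(o['clock'],o['position'],o['eef_rot'],o['contact_force'])
E
```

```text
scene [[-0.908, -0.419, -0.014], [-0.347, 0.77, -0.535], [0.235, -0.48, -0.845]] [0.439 0.279 1.524]
top [[-0.013, -1.0, -0.006], [-0.993, 0.013, -0.115], [0.115, 0.004, -0.993]] [0.024 0.529 1.554]
wrist [[0.403, -0.915, -0.001], [-0.887, -0.391, 0.245], [-0.224, -0.098, -0.97]] [-0.624 -0.028  0.39 ]
0.15 [ 0.25182073 -0.57173457  0.21347673] [[-2.42917957e-04  4.03011434e-01 -9.15194911e-01]
 [ 8.76302912e-04 -9.15194501e-01 -4.03011486e-01]
 [-9.99999587e-01 -8.99886692e-04 -1.30842914e-04]] [0.19939725 0.22013635 0.31298167]
```

View pics/scene0.png

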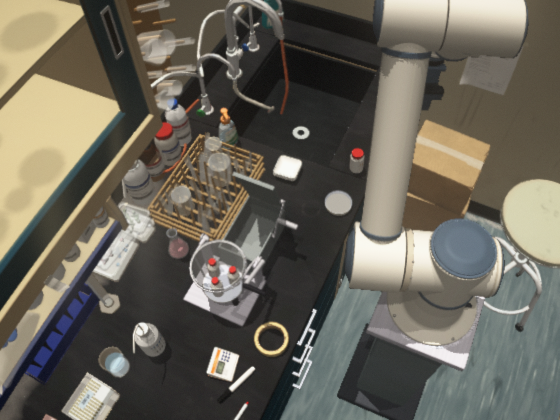

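View pics/top0.png

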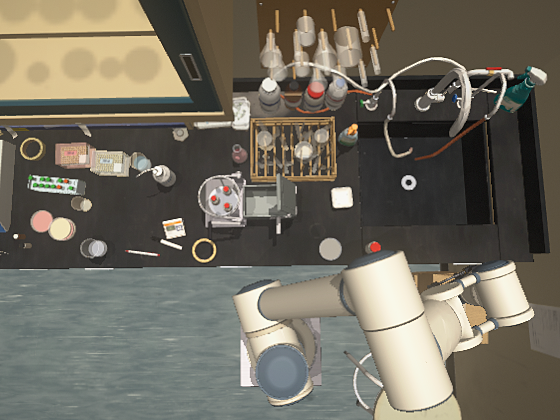

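The top view shows the tub at about (222,195), the bin at (268,200) and the open lid at (290,205). The tape is at (204,250), the dish at (330,248), the jar at (374,247) and the boats at (342,197). I'll zoom in next.

```bash
python3 - <<'E'
import cv2
a=cv2.imread('pics/top0.png')[160:260,180:320]; cv2.imwrite('pics/topz.png',cv2.resize(a,None,fx=5.5,fy=5.5,interpolation=cv2.INTER_CUBIC))
a=cv2.imread('pics/scene0.png')[180:330,170:310]; cv2.imwrite('pics/scenez.png',cv2.resize(a,None,fx=4,fy=4,interpolation=cv2.INTER_CUBIC))
E
```

```text
(no output)
```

View pics/topz.png

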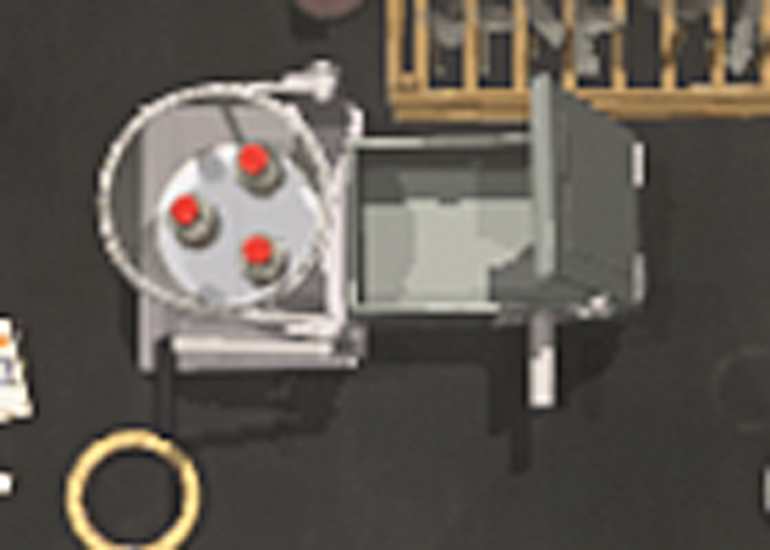

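View pics/scenez.png

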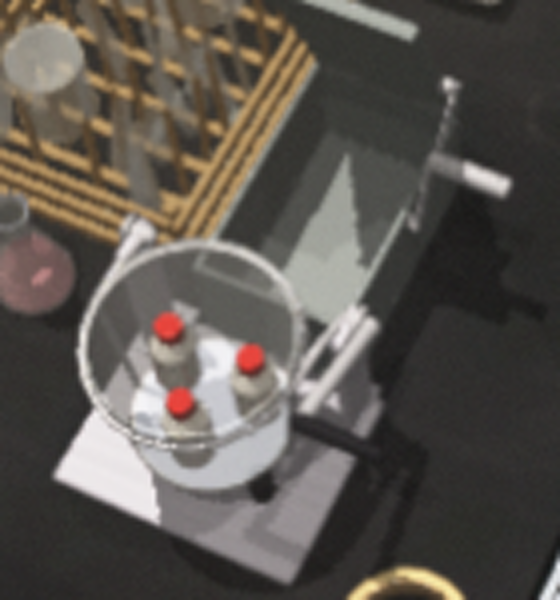

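View pics/wrist0.png

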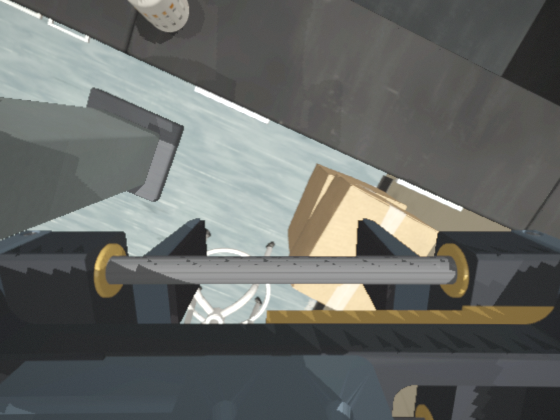

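The enlarged views show the pale knuckle pin (top ≈(278,227)), the dark bar at the front left of the stand (≈(210,230)), the bin rim and the lid. Next I'll measure them with depth.

```bash
python3 - <<'E'
from h import *
s=dict(np.load('pics/top0.npz')); P=pts(s)
def show(r0,r1,c0,c1):
    for r in range(r0,r1):
        print(r,' '.join('%d,%d,%d'%tuple(np.round(P[r,c]*1000)) for c in range(c0,c1)))
print('bar'); show(218,240,206,215)
print('pin'); show(214,236,274,282)
print('rim right lid'); show(196,200,272,300)
E
```

```text
bar
218 514,296,11 515,293,6 514,288,8 513,283,16 514,279,12 514,276,10 514,272,9 514,268,6 513,263,13
219 510,297,7 510,292,12 510,288,8 510,284,10 510,280,12 510,276,11 510,271,11 509,267,12 510,264,4
220 506,297,7 506,293,7 506,289,4 506,284,9 506,280,8 506,276,6 505,271,16 505,267,15 505,263,12
221 502,296,13 502,292,8 502,289,6 483,251,201 482,247,205 483,244,201 483,241,199 483,237,198 484,234,192
222 498,296,10 497,291,18 480,256,195 479,250,207 479,248,200 480,245,196 479,241,199 480,237,197 479,234,198
223 493,296,13 493,292,12 476,255,200 475,251,203 476,247,201 475,243,204 476,242,191 476,238,193 476,234,193
224 490,297,7 490,293,7 473,257,189 472,251,199 473,249,194 472,244,201 489,271,12 489,268,8 488,262,16
225 486,298,2 486,293,7 469,255,200 468,251,203 468,247,205 469,244,199 485,271,10 484,266,16 485,264,8
226 481,296,8 481,292,10 465,255,198 464,250,206 465,248,198 465,244,200 480,270,16 481,267,10 481,264,6
227 478,298,-4 478,294,1 461,254,202 461,250,206 461,248,198 461,244,202 478,274,-4 477,269,2 478,265,-4
228 474,298,-3 473,292,7 458,255,200 458,251,202 458,24
[... 3619 characters left out ...]
 576,-56,141 577,-60,134 579,-65,117 599,-75,-8 597,-79,1 598,-83,-3 597,-87,1
198 594,25,5 593,21,10 595,17,1 594,12,3 594,8,7 550,5,290 548,2,298 549,-1,297 548,-5,298 549,-8,292 552,-12,273 552,-15,271 555,-19,254 556,-23,249 558,-27,236 559,-30,227 562,-35,208 563,-39,200 565,-43,190 566,-47,178 569,-51,163 570,-55,154 574,-60,127 576,-65,111 593,-74,3 594,-79,-1 593,-83,2 593,-87,2
199 590,25,5 591,21,-1 590,17,3 590,13,4 590,8,2 546,5,290 545,2,297 545,-1,298 545,-5,299 546,-8,288 548,-12,278 548,-15,273 551,-19,259 552,-23,249 554,-27,238 555,-30,230 557,-34,213 560,-39,195 562,-43,185 563,-47,172 565,-51,160 567,-55,147 569,-60,133 572,-65,113 589,-74,0 590,-79,-3 589,-83,2 589,-87,3
```

```bash
python3 - <<'E'
from h import *
for f in ['top0','scene0']:
    s=dict(np.load(f'pics/{f}.npz')); P=pts(s)
    m=(abs(P[...,2]-.1)<.006)&(P[...,0]>.35)&(P[...,0]<.7)&(abs(P[...,1])<.4)
    v=s['pixels'].copy(); v[m]=[255,0,255]
    for z,c in ((.185,[0,255,0]),(.15,[255,255,0]),(.195,[0,255,255])):
        v[(abs(P[...,2]-z)<.004)&(P[...,0]>.35)&(P[...,0]<.75)]=c
    r=(160,260,180,320) if f=='top0' else (180,330,170,310)
    cv2.imwrite(f'pics/m_{f}.png',cv2.resize(v[r[0]:r[1],r[2]:r[3],::-1],None,fx=4,fy=4,interpolation=cv2.INTER_NEAREST))
E
```

```text
(no output)
```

View pics/m_top0.png

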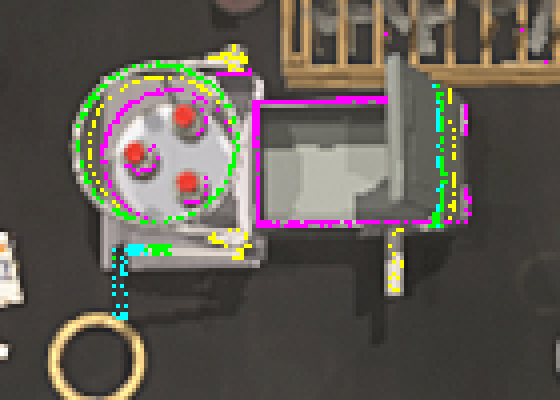

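View pics/m_scene0.png

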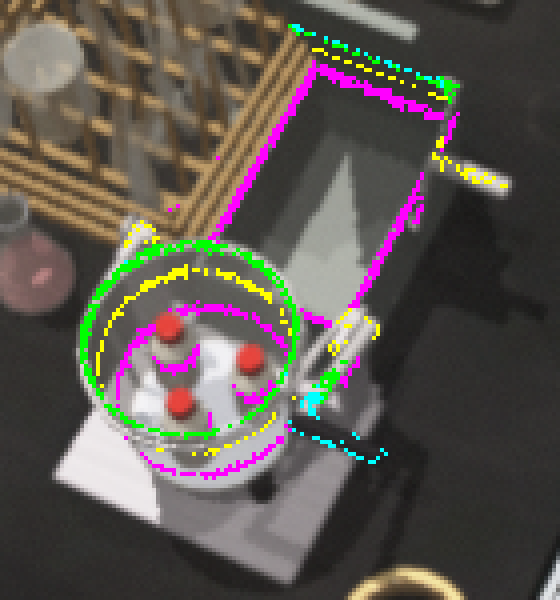

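```bash
python3 - <<'E'
from h import *
s=dict(np.load('pics/top0.npz')); P=pts(s).reshape(-1,3)
def box(x0,x1,y0,y1,z0,z1):
    return P[(P[:,0]>x0)&(P[:,0]<x1)&(P[:,1]>y0)&(P[:,1]<y1)&(P[:,2]>z0)&(P[:,2]<z1)]
f=box(.50,.53,.01,.125,.092,.108); print('front rim',len(f),np.polyfit(f[:,1],f[:,0],1),f.min(0),f.max(0))
l=box(.53,.625,.12,.16,.09,.11); print('left rim',len(l),np.polyfit(l[:,0],l[:,1],1),l.min(0),l.max(0))
b=box(.41,.466,.235,.265,.185,.215); print('bar',np.polyfit(b[:,0],b[:,1],1),b.min(0),b.max(0),np.median(b,0))
p=box(.435,.505,-.015,.015,.125,.155); print('pin',np.polyfit(p[:,0],p[:,1],1),p.min(0),p.max(0),np.median(p,0))
L=box(.5,.66,-.065,-.01,.12,.29); A=np.c_[L[:,:2],np.ones(len(L))]; c=np.linalg.lstsq(A,L[:,2],rcond=None)[0]; print('lid plane',c,'y at z.1:',(.1-c[2]-c[0]*.57)/c[1], 'x',L.min(0),L.max(0))
for y in np.arange(-.2,.2,.05):
    r=box(.62,.72,y,y+.05,.1,.5); print(round(y,2),[ (round(x,2),round(r[(r[:,0]>x)&(r[:,0]<x+.02),2].max(initial=0),3)) for x in np.arange(.62,.72,.02)])
t=box(.49,.7,.1,.32,.180,.190); print('tub rim',t.min(0),t.max(0))
E
```

```text
front rim 46 [-0.00584319  0.51269477] [0.50957557 0.01320923 0.09241608] [0.51486439 0.12497675 0.10630054]
left rim 34 [0.02861331 0.11735453] [0.53037875 0.13215167 0.0926599 ] [0.62405402 0.13718013 0.10758235]
bar [0.01019214 0.24459616] [0.41826494 0.24312902 0.19218289] [0.46520132 0.25600278 0.20953724] [0.4431911  0.2478808  0.19996456]
pin [ 0.00990386 -0.00389109] [ 0.44041035 -0.00563026  0.12504293] [0.50466302 0.01327143 0.15124708] [0.47402097 0.00196161 0.14311192]
lid plane [0.03992143 3.00937141 0.29019938] y at z.1: -0.07076381354471036 x [ 0.50060589 -0.06389913  0.12032584] [ 0.63467926 -0.01124331  0.28054387]
-0.2 [(np.float64(0.62), np.float64(0.0)), (np.float64(0.64), np.float64(0.0)), (np.float64(0.66), np.float64(0.0)), (np.float64(0.68), np.float64(0.111)), (np.float64(0.7), np.float64(0.142))]
-0.15 [(np.float64(0.62), np.float64(0.0)), (np.float64(0.64), np.float64(0.0)), (np.float64(0.66), np.float64(0.0)), (np.float64(0.68), np.float64(0.105)), (np.float64(0.7), np.float64(0.168))]
-0.1 [(np.float64(0.62), np.float64(0.152)), (np.float64(0.64), np.floa
[... 471 characters left out ...]
 (np.float64(0.7), np.float64(0.139))]
0.05 [(np.float64(0.62), np.float64(0.103)), (np.float64(0.64), np.float64(0.0)), (np.float64(0.66), np.float64(0.0)), (np.float64(0.68), np.float64(0.0)), (np.float64(0.7), np.float64(0.126))]
0.1 [(np.float64(0.62), np.float64(0.104)), (np.float64(0.64), np.float64(0.158)), (np.float64(0.66), np.float64(0.168)), (np.float64(0.68), np.float64(0.0)), (np.float64(0.7), np.float64(0.0))]
0.15 [(np.float64(0.62), np.float64(0.188)), (np.float64(0.64), np.float64(0.19)), (np.float64(0.66), np.float64(0.161)), (np.float64(0.68), np.float64(0.0)), (np.float64(0.7), np.float64(0.0))]
tub rim [0.50574444 0.14405795 0.18001204] [0.65453876 0.29221561 0.18963725]
```

Call:
jog_arm([
  {"x": 0.01, "y": 0.03, "z": 0.01, "rz": -2.9},
  {"x": 0.01, "y": 0.045, "z": 0.01, "rz": -2.9},
  {"x": 0.01, "y": 0.045, "z": 0.01, "rz": -2.9},
  {"x": 0.01, "y": 0.045, "z": 0.01, "rz": -2.9},
  {"x": 0.01, "y": 0.045, "z": 0.01, "rz": -2.9},
  {"x": 0.01, "y": 0.045, "z": 0.01, "rz": -2.9},
  {"x": 0.01, "y": 0.045, "z": 0.006, "rz": -2.9},
  {"x": 0.01, "y": 0.045, "rz": -2.9},
], jaw=0.04)

```text
invalid input
```

Call:
jog_arm([
  {"x": 0.01, "y": 0.045},
  {"x": 0.01, "y": 0.045},
  {"x": 0.01, "y": 0.045},
  {"x": 0.01, "y": 0.045},
  {"x": 0.01, "y": 0.045},
  {"x": 0.01, "y": 0.045},
  {"x": 0.01, "y": 0.045},
  {"x": 0.01, "y": 0.045},
])

```text
invalid input
```

Call:
jog_arm([
  {"x": 0.01, "y": 0.03, "z": 0.01, "rx": 0, "ry": 0, "rz": -2.9},
], jaw=0.04, force=10)

```text
clock: 0.25
position: [0.2609, -0.5434, 0.2224]
eef_rot: [[-0.001, 0.354, -0.935], [0.001, -0.935, -0.354], [-1.0, -0.001, 0.0]]
contact_force: [0.7, 0.5, -1.0]
width: 0.086
```

Call:
jog_arm([
  {"x": 0.01, "y": 0.045, "z": 0.01, "rx": 0, "ry": 0, "rz": -2.9},
  {"x": 0.01, "y": 0.045, "z": 0.01, "rx": 0, "ry": 0, "rz": -2.9},
  {"x": 0.01, "y": 0.045, "z": 0.01, "rx": 0, "ry": 0, "rz": -2.9},
  {"x": 0.01, "y": 0.045, "z": 0.01, "rx": 0, "ry": 0, "rz": -2.9},
  {"x": 0.01, "y": 0.045, "z": 0.01, "rx": 0, "ry": 0, "rz": -2.9},
  {"x": 0.01, "y": 0.045, "z": 0.006, "rx": 0, "ry": 0, "rz": -2.9},
  {"x": 0.01, "y": 0.045, "z": 0, "rx": 0, "ry": 0, "rz": -2.9},
])

```text
clock: 0.95
position: [0.3321, -0.2255, 0.2806]
eef_rot: [[0.001, 0.007, -1.0], [-0.001, -1.0, -0.007], [-1.0, 0.001, -0.001]]
contact_force: [0.5, 0.3, 0.7]
width: 0.0401
```

Call:
jog_arm([
  {"x": 0.01, "y": 0.045, "z": 0, "rx": 0, "ry": 0, "rz": 0},
  {"x": 0.01, "y": 0.045, "z": 0, "rx": 0, "ry": 0, "rz": 0},
  {"x": 0.01, "y": 0.045, "z": 0, "rx": 0, "ry": 0, "rz": 0},
  {"x": 0.01, "y": 0.045, "z": 0, "rx": 0, "ry": 0, "rz": 0},
  {"x": 0.01, "y": 0.045, "z": 0, "rx": 0, "ry": 0, "rz": 0},
  {"x": 0.01, "y": 0.045, "z": 0, "rx": 0, "ry": 0, "rz": 0},
  {"x": 0.01, "y": 0.045, "z": 0, "rx": 0, "ry": 0, "rz": 0},
])

```text
clock: 1.65
position: [0.4017, 0.09, 0.28]
eef_rot: [[0.0, 0.01, -1.0], [-0.0, -1.0, -0.01], [-1.0, 0.0, -0.0]]
contact_force: [1.5, -1.4, 0.8]
width: 0.0397
```

Call:
jog_arm([
  {"x": 0.009, "y": 0.04, "z": 0, "rx": 0, "ry": 0, "rz": 0},
  {"x": 0.009, "y": 0.04, "z": 0, "rx": 0, "ry": 0, "rz": 0},
  {"x": 0.009, "y": 0.04, "z": 0, "rx": 0, "ry": 0, "rz": 0},
  {"x": 0.008, "y": 0.039, "z": 0, "rx": 0, "ry": 0, "rz": 0},
  {"x": 0, "y": 0, "z": -0.025, "rx": 0, "ry": 0, "rz": 0},
  {"x": 0, "y": 0, "z": -0.025, "rx": 0, "ry": 0, "rz": 0},
])

```text
clock: 2.25
position: [0.4371, 0.2483, 0.2293]
eef_rot: [[0.001, 0.012, -1.0], [0.0, -1.0, -0.012], [-1.0, -0.0, -0.001]]
contact_force: [0.6, 0.7, -0.9]
width: 0.0402
```

```bash
python3 - <<'E'
from h import *
s=snap('wrist','w1'); t=snap('top','t1'); cv2.imwrite('pics/t1z.png',cv2.resize(t['pixels'][160:270,180:320,::-1],None,fx=4,fy=4))
print(env.observe()['position'])
E
```

```text
[0.4350989  0.24655317 0.22731101]
```

View pics/w1.png

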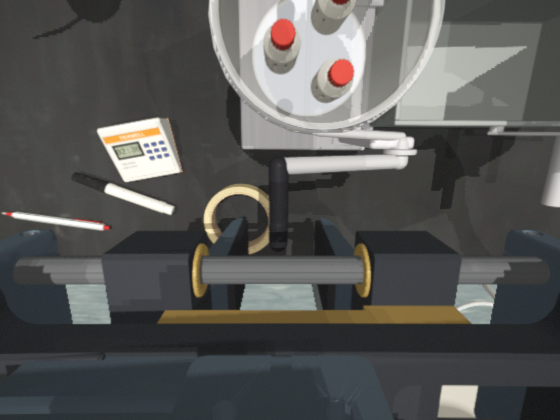

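The wrist picture shows the bar at column 279, centred between the finger tips at about 240 and 320. Next I lower the fingers around it.

Call:
jog_arm([
  {"x": 0.004, "y": 0.002, "z": -0.025, "rx": 0, "ry": 0, "rz": 0},
  {"x": 0, "y": 0, "z": -0.025, "rx": 0, "ry": 0, "rz": 0},
  {"x": 0, "y": 0, "z": 0, "rx": 0, "ry": 0, "rz": 0},
])

```text
clock: 2.65
position: [0.4398, 0.2483, 0.1786]
eef_rot: [[-0.003, 0.009, -1.0], [-0.001, -1.0, -0.009], [-1.0, 0.001, 0.003]]
contact_force: [-0.1, 0.9, 0.4]
width: 0.0401
```

```bash
python3 - <<'E'
import numpy as np
# bar angle phi from +y; list targets for tub angle a; TCP y = bar y -0.013 , z= bar z-0.02
r=.11;p0=np.arctan2(45,100)
for a in np.arange(0,2.31,.1):
    p=p0+a; print(round(a,2),np.round([.1495+r*np.cos(p)-.0, .15+r*np.sin(p)-.02],4))
E
```

```text
0.0 [0.2498 0.1751]
0.1 [0.2448 0.1849]
0.2 [0.2388 0.1942]
0.3 [0.232  0.2028]
0.4 [0.2243 0.2106]
0.5 [0.2159 0.2177]
0.6 [0.2068 0.2239]
0.7 [0.1971 0.2291]
0.8 [0.187  0.2334]
0.9 [0.1765 0.2366]
1.0 [0.1657 0.2388]
1.1 [0.1548 0.2399]
1.2 [0.1438 0.2399]
1.3 [0.1328 0.2387]
1.4 [0.1221 0.2365]
1.5 [0.1116 0.2333]
1.6 [0.1015 0.229 ]
1.7 [0.0918 0.2237]
1.8 [0.0827 0.2174]
1.9 [0.0744 0.2103]
2.0 [0.0667 0.2024]
2.1 [0.0599 0.1938]
2.2 [0.054  0.1845]
2.3 [0.049  0.1747]
```

Call:
jog_arm([
  {"x": 0, "y": -0.013, "z": 0, "rx": 0, "ry": 0, "rz": 0},
  {"x": 0, "y": -0.005, "z": 0.008, "rx": 0, "ry": 0, "rz": 0},
  {"x": 0, "y": -0.006, "z": 0.009, "rx": 0, "ry": 0, "rz": 0},
  {"x": 0, "y": -0.007, "z": 0.009, "rx": 0, "ry": 0, "rz": 0},
  {"x": 0, "y": -0.008, "z": 0.008, "rx": 0, "ry": 0, "rz": 0},
])

```text
clock: 3.15
position: [0.4414, 0.2115, 0.2171]
eef_rot: [[0.003, 0.01, -1.0], [0.005, -1.0, -0.01], [-1.0, -0.005, -0.003]]
contact_force: [-7.6, 19.5, 12.9]
width: 0.0435
```

```bash
python3 - <<'E'
from h import *
s=snap('wrist','w2'); t=snap('scene','s2'); cv2.imwrite('pics/s2z.png',cv2.resize(t['pixels'][180:330,170:320,::-1],None,fx=4,fy=4))
o=env.observe();print(o['position'],o['contact_force'],o['ft_torque'],o['width'])
E
```

```text
[0.4423538  0.21058224 0.21770187] [-1.04124226 12.32211297  7.4695274 ] [ 2.28822764  0.23888669 -0.01477616] 0.040279022928959185
```

View pics/w2.png

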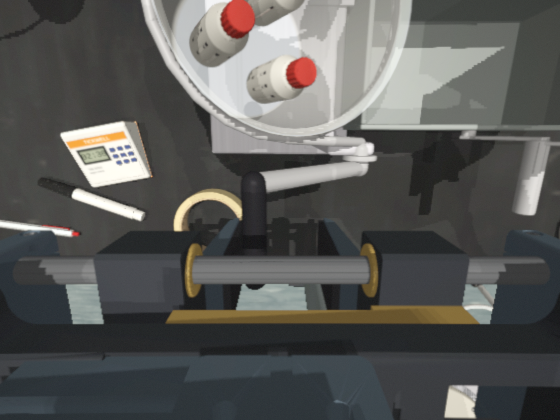

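View pics/s2z.png

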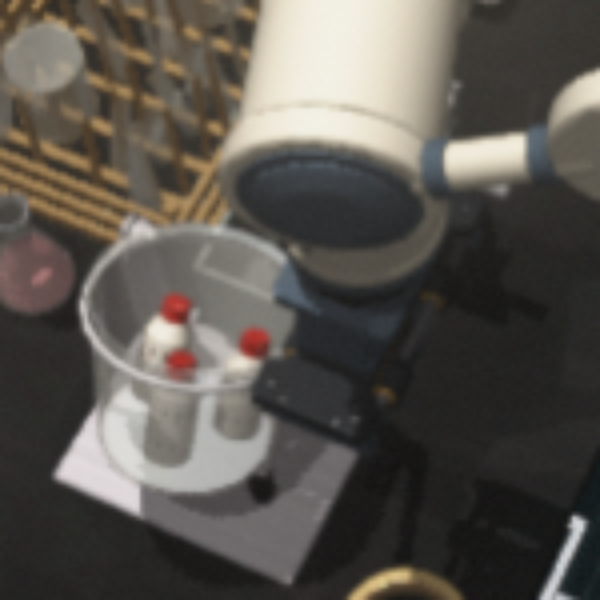

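The bar rests on the left finger at column 255 and the tub is tilted by about 0.4 rad. I'll continue along the arc.

Call:
jog_arm([
  {"x": 0, "y": -0.008, "z": 0.007, "rx": 0, "ry": 0, "rz": 0},
  {"x": 0, "y": -0.009, "z": 0.006, "rx": 0, "ry": 0, "rz": 0},
  {"x": 0, "y": -0.01, "z": 0.005, "rx": 0, "ry": 0, "rz": 0},
  {"x": 0, "y": -0.01, "z": 0.004, "rx": 0, "ry": 0, "rz": 0},
  {"x": 0, "y": -0.01, "z": 0.003, "rx": 0, "ry": 0, "rz": 0},
  {"x": 0, "y": -0.011, "z": 0.002, "rx": 0, "ry": 0, "rz": 0},
])

```text
clock: 3.85
position: [0.4415, 0.1514, 0.2429]
eef_rot: [[0.003, 0.01, -1.0], [0.001, -1.0, -0.01], [-1.0, -0.001, -0.003]]
contact_force: [0.7, 4.7, 2.6]
width: 0.0399
```

Call:
jog_arm([
  {"x": 0, "y": -0.011, "z": 0.001, "rx": 0, "ry": 0, "rz": 0},
  {"x": 0, "y": -0.011, "z": 0, "rx": 0, "ry": 0, "rz": 0},
  {"x": 0, "y": -0.011, "z": -0.001, "rx": 0, "ry": 0, "rz": 0},
  {"x": 0, "y": -0.011, "z": -0.002, "rx": 0, "ry": 0, "rz": 0},
  {"x": 0, "y": -0.01, "z": -0.003, "rx": 0, "ry": 0, "rz": 0},
  {"x": 0, "y": -0.01, "z": -0.004, "rx": 0, "ry": 0, "rz": 0},
])

```text
clock: 4.45
position: [0.4408, 0.0871, 0.2315]
eef_rot: [[-0.0, 0.01, -1.0], [-0.0, -1.0, -0.01], [-1.0, 0.0, 0.0]]
contact_force: [1.2, 1.9, -0.3]
width: 0.0396
```

Call:
jog_arm([
  {"x": 0, "y": -0.01, "z": -0.006, "rx": 0, "ry": 0, "rz": 0},
  {"x": 0, "y": -0.009, "z": -0.007, "rx": 0, "ry": 0, "rz": 0},
  {"x": 0, "y": -0.008, "z": -0.008, "rx": 0, "ry": 0, "rz": 0},
  {"x": 0, "y": -0.007, "z": -0.008, "rx": 0, "ry": 0, "rz": 0},
  {"x": 0, "y": -0.006, "z": -0.009, "rx": 0, "ry": 0, "rz": 0},
  {"x": 0, "y": -0.005, "z": -0.009, "rx": 0, "ry": 0, "rz": 0},
])

```text
clock: 5.05
position: [0.4408, 0.0425, 0.184]
eef_rot: [[-0.0, 0.01, -1.0], [-0.0, -1.0, -0.01], [-1.0, 0.0, 0.0]]
contact_force: [-0.7, 0.5, 0.2]
width: 0.0399
```

```bash
python3 - <<'E'
from h import *
s=snap('wrist','w3'); t=snap('scene','s3'); cv2.imwrite('pics/s3z.png',cv2.resize(t['pixels'][180:330,170:320,::-1],None,fx=4,fy=4))
t=snap('top','t3'); cv2.imwrite('pics/t3z.png',cv2.resize(t['pixels'][160:260,180:320,::-1],None,fx=5,fy=5))
o=env.observe();print(o['position'],o['contact_force'],o['ft_torque'],o['width'])
E
```

```text
[0.44050627 0.04281807 0.18429572] [-0.26224369  0.54656963 -0.59968627] [-0.02263961  0.02666558  0.02139963] 0.04016661998605334
```

View pics/w3.png

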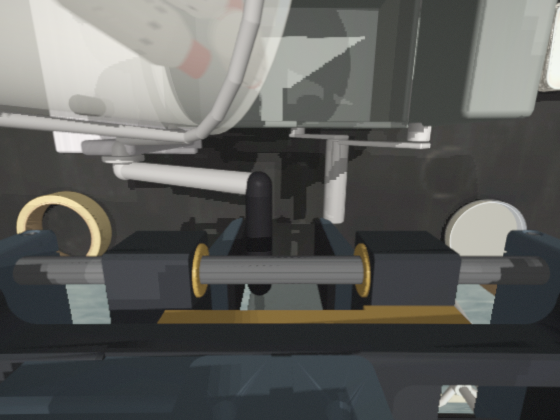

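View pics/s3z.png

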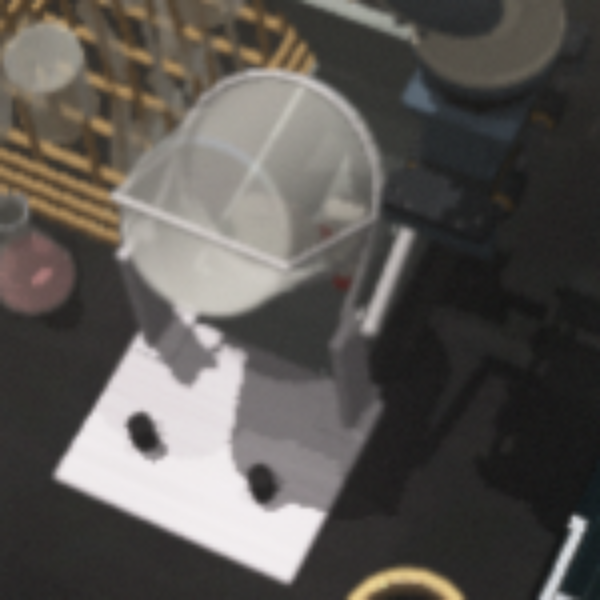

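View pics/t3z.png

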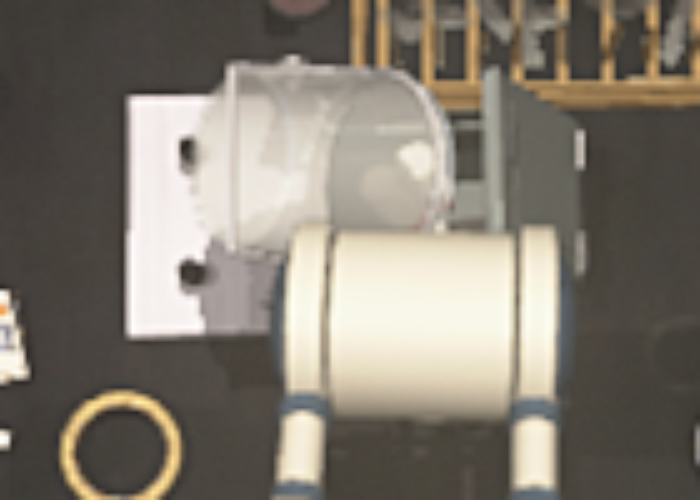

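The tub is tipped to about 2.1 rad and the bottles are dropping out. I'll push the bar to its stop, wait, and look.

Call:
jog_arm([
  {"x": 0, "y": -0.004, "z": -0.005, "rx": 0, "ry": 0, "rz": 0},
  {"x": 0, "y": -0.003, "z": -0.004, "rx": 0, "ry": 0, "rz": 0},
  {"x": 0, "y": 0, "z": 0, "rx": 0, "ry": 0, "rz": 0},
  {"x": 0, "y": 0, "z": 0, "rx": 0, "ry": 0, "rz": 0},
  {"x": 0, "y": 0, "z": 0, "rx": 0, "ry": 0, "rz": 0},
  {"x": 0, "y": 0, "z": 0, "rx": 0, "ry": 0, "rz": 0},
  {"x": 0, "y": 0, "z": 0, "rx": 0, "ry": 0, "rz": 0},
  {"x": 0, "y": 0, "z": 0, "rx": 0, "ry": 0, "rz": 0},
])

```text
clock: 6.0
position: [0.4411, 0.0372, 0.1758]
eef_rot: [[0.001, 0.01, -1.0], [0.002, -1.0, -0.01], [-1.0, -0.002, -0.001]]
contact_force: [2.2, 14.1, -4.0]
width: 0.0398
```

```bash
python3 - <<'E'
from h import *
s=snap('wrist','w4'); t=snap('scene','s4'); cv2.imwrite('pics/s4z.png',cv2.resize(t['pixels'][170:300,200:320,::-1],None,fx=4.5,fy=4.5))
t=snap('top','t4'); cv2.imwrite('pics/t4z.png',cv2.resize(t['pixels'][160:220,210:310,::-1],None,fx=7,fy=7))
E
```

```text
(no output)
```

View pics/w4.png

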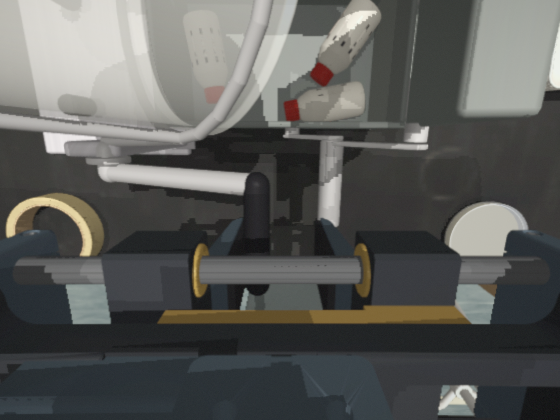

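View pics/s4z.png

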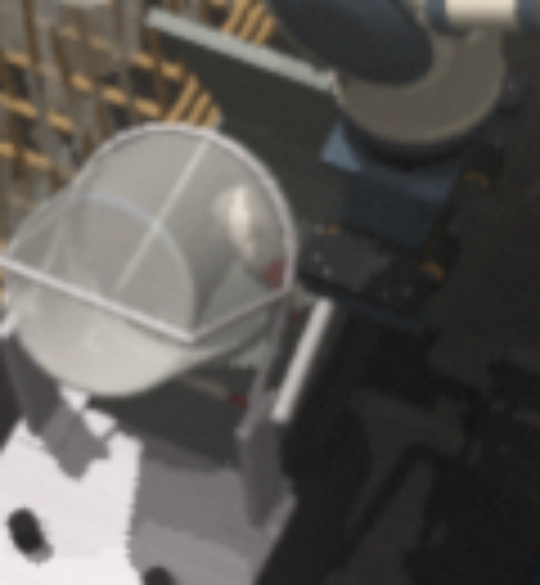

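View pics/t4z.png

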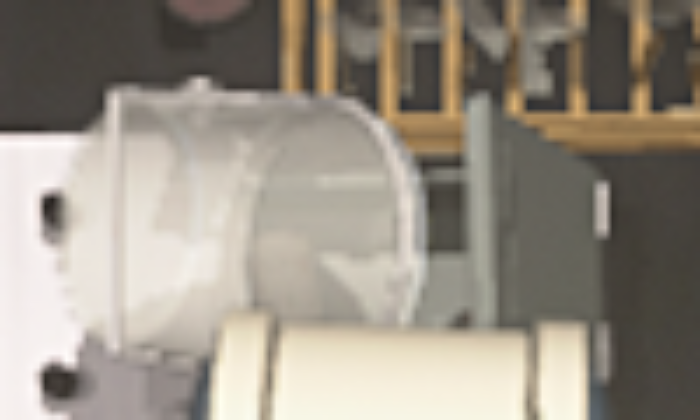

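Two bottles lie in the bin, at wrist pixels (345,45) and (325,105). The third, at (205,60), is seen through the tub wall. I'll wait a moment and triangulate it.

Call:
jog_arm([
  {"x": 0, "y": 0, "z": 0, "rx": 0, "ry": 0, "rz": 0},
  {"x": 0, "y": 0, "z": 0, "rx": 0, "ry": 0, "rz": 0},
  {"x": 0, "y": 0, "z": 0, "rx": 0, "ry": 0, "rz": 0},
  {"x": 0, "y": 0, "z": 0, "rx": 0, "ry": 0, "rz": 0},
])

```text
clock: 6.55
position: [0.4411, 0.0372, 0.1758]
eef_rot: [[0.001, 0.01, -1.0], [0.002, -1.0, -0.01], [-1.0, -0.002, -0.001]]
contact_force: [2.5, 12.9, -3.2]
width: 0.0401
```

```bash
python3 - <<'E'
from h import *
s=snap('wrist','w5'); t=snap('scene','s5')
for n,q in(('w',s),('s',t)):
    P=pts(q); p=q['pixels'].astype(int); m=((p[...,0]>p[...,1]*1.7)&(p[...,0]>p[...,2]*1.7)&(p[...,0]>70)).astype(np.uint8)
    k,lab,st,c=cv2.connectedComponentsWithStats(m)
    C=-np.array(q['R']).T@np.array(q['t'])
    for i in range(1,k):
        u,v=c[i]
        if st[i,4]>4:
            X=P[int(v),int(u)]
            n2=cv2.undistortPoints(np.array([[[u,v]]]),np.array(q['camera_matrix'],float),np.array(q['dist_coeffs'],float)).reshape(2)
            d=np.array(q['R']).T@np.r_[n2,1]
            if .3<X[0]<.8 and abs(X[1])<.4: print(n,np.round(c[i]),st[i,4],np.round(X,3),'at z=.02,.09:',np.round(C+d*(.02-C[2])/d[2],3),np.round(C+d*(.09-C[2])/d[2],3))
cv2.imwrite('pics/s5z.png',cv2.resize(t['pixels'][200:280,210:280,::-1],None,fx=7,fy=7,interpolation=cv2.INTER_CUBIC))
cv2.imwrite('pics/w5z.png',cv2.resize(s['pixels'][0:150,120:440,::-1],None,fx=2.4,fy=2.4,interpolation=cv2.INTER_CUBIC))
E
```

```text
w [321.  74.] 331 [ 0.563 -0.     0.031] at z=.02,.09: [ 0.565 -0.002  0.02 ] [0.553 0.007 0.09 ]
w [291. 110.] 270 [0.529 0.029 0.031] at z=.02,.09: [0.529 0.028 0.02 ] [0.525 0.03  0.09 ]
```

View pics/s5z.png

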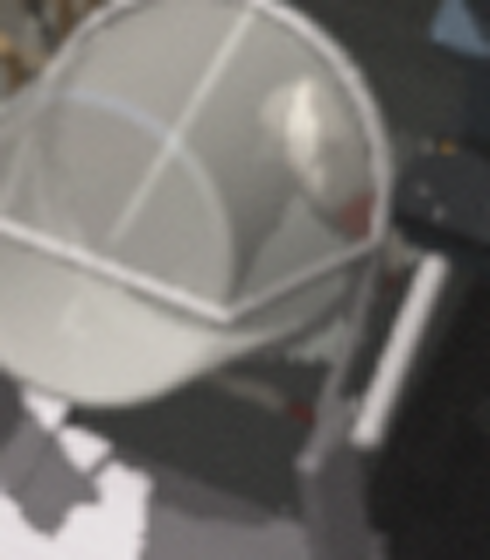

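View pics/w5z.png

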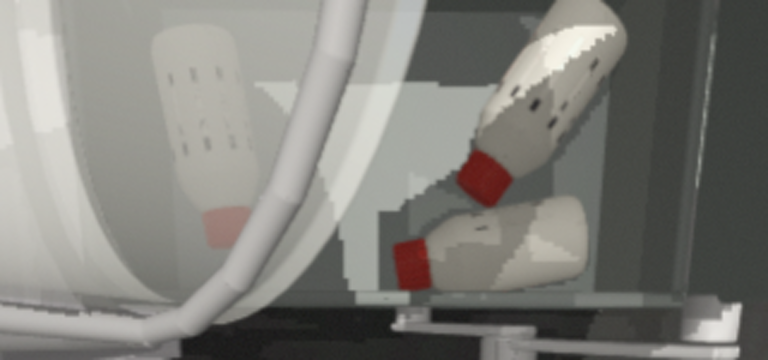

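```bash
python3 - <<'E'
from h import *
w=dict(np.load('pics/w5.npz')); s=dict(np.load('pics/s5.npz'))
def ray(q,u,v):
    R=np.array(q['R']);C=-R.T@np.array(q['t']); n=cv2.undistortPoints(np.array([[[u,v]]],float),np.array(q['camera_matrix'],float),np.array(q['dist_coeffs'],float)).reshape(2)
    d=R.T@np.r_[n,1]; return C,d/np.linalg.norm(d)
a,d=ray(w,214.6,95);b,e=ray(s,210+297/7,200+410/7)
M=np.linalg.lstsq(np.c_[d,-e],b-a,rcond=None)[0]; print(a+d*M[0],b+e*M[1])
for uv in ((214.6,95),(201,25)):
    a,d=ray(w,*uv); print(uv,[np.round(a+d*(z-a[2])/d[2],3).tolist() for z in (.02,.05,.1)])
E
```

```text
[0.54159918 0.10391644 0.03725684] [0.54339927 0.10443595 0.03755629]
(214.6, 95) [[0.543, 0.108, 0.02], [0.54, 0.101, 0.05], [0.535, 0.091, 0.1]]
(201, 25) [[0.608, 0.118, 0.02], [0.599, 0.111, 0.05], [0.584, 0.098, 0.1]]
```

The third bottle's cap triangulates to (0.542, 0.104, 0.037), with the two rays agreeing within 2 mm. That puts it lying in the bin, so all three are in. Now I swing the tub back.

Call:
jog_arm([
  {"x": 0, "y": 0.013, "z": 0, "rx": 0, "ry": 0, "rz": 0},
  {"x": 0, "y": 0.013, "z": 0, "rx": 0, "ry": 0, "rz": 0},
  {"x": 0, "y": 0.005, "z": 0.008, "rx": 0, "ry": 0, "rz": 0},
  {"x": 0, "y": 0.006, "z": 0.009, "rx": 0, "ry": 0, "rz": 0},
  {"x": 0, "y": 0.007, "z": 0.009, "rx": 0, "ry": 0, "rz": 0},
  {"x": 0, "y": 0.0075, "z": 0.008, "rx": 0, "ry": 0, "rz": 0},
  {"x": 0, "y": 0.008, "z": 0.007, "rx": 0, "ry": 0, "rz": 0},
  {"x": 0, "y": 0.009, "z": 0.006, "rx": 0, "ry": 0, "rz": 0},
])

```text
clock: 7.45
position: [0.4411, 0.105, 0.2237]
eef_rot: [[0.001, 0.01, -1.0], [-0.001, -1.0, -0.01], [-1.0, 0.001, -0.001]]
contact_force: [0.6, -3.5, 1.8]
width: 0.0399
```

Call:
jog_arm([
  {"x": 0, "y": 0.01, "z": 0.005, "rx": 0, "ry": 0, "rz": 0},
  {"x": 0, "y": 0.01, "z": 0.004, "rx": 0, "ry": 0, "rz": 0},
  {"x": 0, "y": 0.01, "z": 0.003, "rx": 0, "ry": 0, "rz": 0},
  {"x": 0, "y": 0.011, "z": 0.002, "rx": 0, "ry": 0, "rz": 0},
  {"x": 0, "y": 0.011, "z": 0.001, "rx": 0, "ry": 0, "rz": 0},
  {"x": 0, "y": 0.011, "z": 0, "rx": 0, "ry": 0, "rz": 0},
])

```text
clock: 8.05
position: [0.4408, 0.1686, 0.2378]
eef_rot: [[-0.0, 0.01, -1.0], [0.0, -1.0, -0.01], [-1.0, -0.0, 0.0]]
contact_force: [-0.5, -1.0, -0.3]
width: 0.0398
```

Call:
jog_arm([
  {"x": 0, "y": 0.011, "z": -0.001, "rx": 0, "ry": 0, "rz": 0},
  {"x": 0, "y": 0.011, "z": -0.002, "rx": 0, "ry": 0, "rz": 0},
  {"x": 0, "y": 0.01, "z": -0.003, "rx": 0, "ry": 0, "rz": 0},
  {"x": 0, "y": 0.01, "z": -0.004, "rx": 0, "ry": 0, "rz": 0},
  {"x": 0, "y": 0.009, "z": -0.005, "rx": 0, "ry": 0, "rz": 0},
  {"x": 0, "y": 0.009, "z": -0.006, "rx": 0, "ry": 0, "rz": 0},
  {"x": 0, "y": 0.008, "z": -0.007, "rx": 0, "ry": 0, "rz": 0},
])

```text
clock: 8.75
position: [0.4409, 0.2362, 0.2093]
eef_rot: [[-0.0, 0.01, -1.0], [-0.0, -1.0, -0.01], [-1.0, 0.0, 0.0]]
contact_force: [-0.3, -0.2, 0.2]
width: 0.0398
```

Call:
jog_arm([
  {"x": 0, "y": 0.006, "z": -0.006, "rx": 0, "ry": 0, "rz": 0},
  {"x": 0, "y": 0.006, "z": -0.008, "rx": 0, "ry": 0, "rz": 0},
  {"x": 0, "y": 0.005, "z": -0.009, "rx": 0, "ry": 0, "rz": 0},
  {"x": 0, "y": 0.004, "z": -0.009, "rx": 0, "ry": 0, "rz": 0},
  {"x": 0, "y": 0, "z": 0, "rx": 0, "ry": 0, "rz": 0},
])

```text
clock: 9.25
position: [0.4402, 0.2566, 0.1765]
eef_rot: [[-0.002, 0.01, -1.0], [-0.001, -1.0, -0.01], [-1.0, 0.001, 0.002]]
contact_force: [0.3, 0.1, 0.7]
width: 0.0402
```

```bash
python3 - <<'E'
from h import *
s=snap('wrist','w6')
o=env.observe();print(o['position'],o['contact_force'],o['width'])
E
```

```text
[0.4404966  0.25639925 0.17722071] [-0.22114726  0.28352686 -0.32905386] 0.03999479835299157
```

View pics/w6.png

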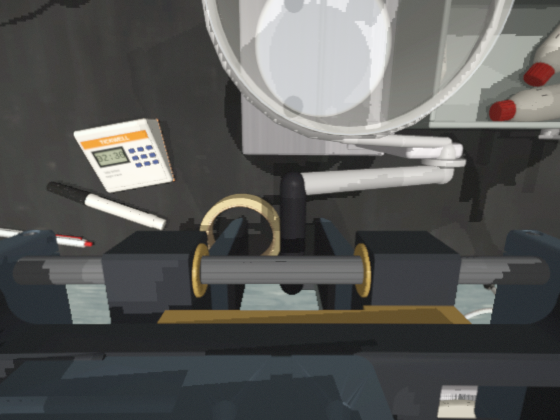

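The bar is at column 292, between the fingers with no contact force, and the tub is upright. Next I lift off and go to the left side of the knuckle pin with the jaws closed.

Call:
jog_arm([
  {"x": 0, "y": -0.006, "z": 0.02, "rx": 0, "ry": 0, "rz": 0},
  {"x": 0, "y": 0, "z": 0.04, "rx": 0, "ry": 0, "rz": 0},
  {"x": 0, "y": 0, "z": 0.04, "rx": 0, "ry": 0, "rz": 0},
  {"x": 0.001, "y": -0.045, "z": 0, "rx": 0, "ry": 0, "rz": 0},
  {"x": 0.001, "y": -0.05, "z": 0, "rx": 0, "ry": 0, "rz": 0},
  {"x": 0.001, "y": -0.05, "z": 0, "rx": 0, "ry": 0, "rz": 0},
  {"x": 0.002, "y": -0.05, "z": 0, "rx": 0, "ry": 0, "rz": 0},
])

```text
clock: 10.0
position: [0.4455, 0.0537, 0.2785]
eef_rot: [[0.001, 0.01, -1.0], [-0.0, -1.0, -0.01], [-1.0, 0.0, -0.001]]
contact_force: [1.0, -0.6, -0.4]
width: 0.0404
```

Call:
jog_arm([
  {"x": 0.001, "y": -0.009, "z": -0.02, "rx": 0, "ry": 0, "rz": 0},
  {"x": 0, "y": 0, "z": -0.03, "rx": 0, "ry": 0, "rz": 0},
  {"x": 0, "y": 0, "z": -0.03, "rx": 0, "ry": 0, "rz": 0},
  {"x": 0, "y": 0, "z": 0, "rx": 0, "ry": 0, "rz": 0},
], jaw=0)

```text
clock: 10.4
position: [0.445, 0.0462, 0.1957]
eef_rot: [[-0.005, 0.009, -1.0], [0.0, -1.0, -0.009], [-1.0, -0.0, 0.005]]
contact_force: [-0.1, -0.0, -0.4]
width: 0.0109
```

```bash
python3 - <<'E'
from h import *
s=snap('wrist','w7'); t=snap('top','t7'); cv2.imwrite('pics/t7z.png',cv2.resize(t['pixels'][160:260,180:320,::-1],None,fx=5,fy=5))
s=snap('scene','s7'); cv2.imwrite('pics/s7z.png',cv2.resize(s['pixels'][180:330,170:320,::-1],None,fx=4,fy=4))
o=env.observe();print(o['position'],o['contact_force'],o['width'])
E
```

```text
[0.44754786 0.04655401 0.19922271] [ 1.13935061 -0.05150953  0.59536374] 0.0007648579327224239
```

View pics/w7.png

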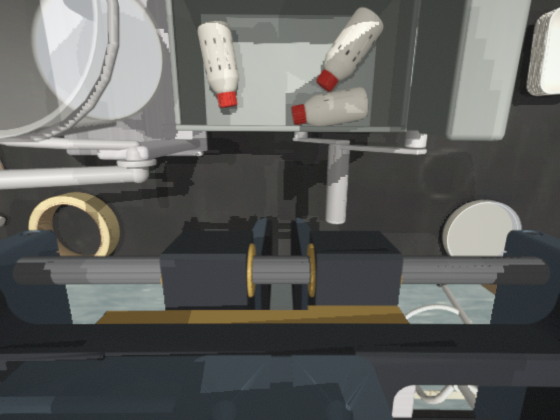

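View pics/s7z.png

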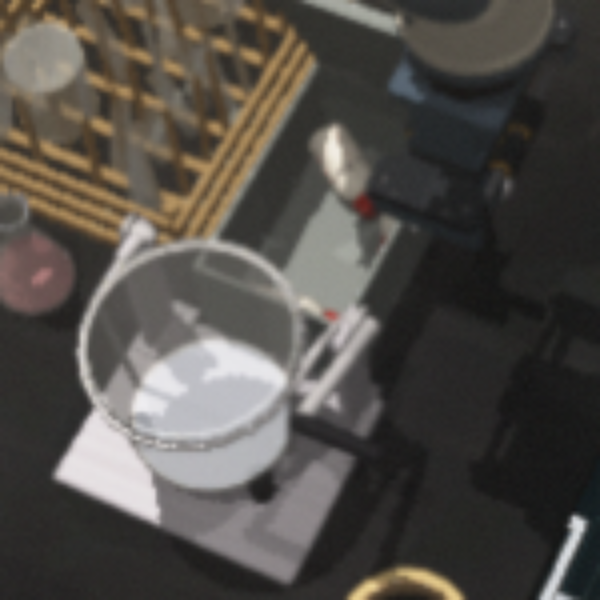

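The wrist view shows all three bottles lying in the bin at (218,60), (350,45) and (330,105). The scene view shows the empty tub upright. I lower beside the pin (column 337) and push right.

Call:
jog_arm([
  {"x": 0, "y": 0, "z": -0.03, "rx": 0, "ry": 0, "rz": 0},
  {"x": 0, "y": 0, "z": -0.03, "rx": 0, "ry": 0, "rz": 0},
  {"x": 0, "y": 0, "z": -0.028, "rx": 0, "ry": 0, "rz": 0},
  {"x": 0, "y": -0.01, "z": 0, "rx": 0, "ry": 0, "rz": 0},
  {"x": 0, "y": -0.01, "z": 0, "rx": 0, "ry": 0, "rz": 0},
  {"x": 0, "y": -0.005, "z": 0, "rx": 0, "ry": 0, "rz": 0},
])

```text
clock: 11.15
position: [0.4481, 0.0204, 0.1117]
eef_rot: [[0.003, 0.009, -1.0], [-0.0, -1.0, -0.009], [-1.0, 0.0, -0.003]]
contact_force: [-0.2, 2.8, -2.0]
width: 0.0001
```

Call:
jog_arm([
  {"x": 0, "y": -0.004, "z": -0.001, "rx": 0, "ry": 0, "rz": 0},
  {"x": 0, "y": -0.004, "z": -0.002, "rx": 0, "ry": 0, "rz": 0},
  {"x": 0, "y": -0.004, "z": -0.002, "rx": 0, "ry": 0, "rz": 0},
])

```text
clock: 11.45
position: [0.4473, 0.0093, 0.1053]
eef_rot: [[0.001, 0.01, -1.0], [0.0, -1.0, -0.01], [-1.0, -0.0, -0.001]]
contact_force: [0.4, 6.2, -3.6]
width: 0.0004
```

Call:
jog_arm([
  {"x": 0, "y": -0.004, "z": -0.002, "rx": 0, "ry": 0, "rz": 0},
  {"x": 0, "y": -0.004, "z": -0.002, "rx": 0, "ry": 0, "rz": 0},
  {"x": 0, "y": -0.004, "z": -0.003, "rx": 0, "ry": 0, "rz": 0},
  {"x": 0, "y": -0.004, "z": -0.003, "rx": 0, "ry": 0, "rz": 0},
  {"x": 0, "y": 0, "z": 0, "rx": 0, "ry": 0, "rz": 0},
])

```text
clock: 11.95
position: [0.4463, -0.0035, 0.0937]
eef_rot: [[-0.002, 0.008, -1.0], [0.005, -1.0, -0.008], [-1.0, -0.005, 0.002]]
contact_force: [11.1, 46.8, -25.1]
width: 0.0004
```

```bash
python3 - <<'E'
from h import *
s=snap('wrist','w8')
s=snap('scene','s8'); cv2.imwrite('pics/s8z.png',cv2.resize(s['pixels'][180:330,170:320,::-1],None,fx=4,fy=4))
o=env.observe();print(o['position'],o['contact_force'],o['width'])
E
```

```text
[ 0.44627524 -0.00339919  0.09388863] [  7.67056022  43.41266483 -19.52515905] 0.0002489968369559376
```

View pics/w8.png

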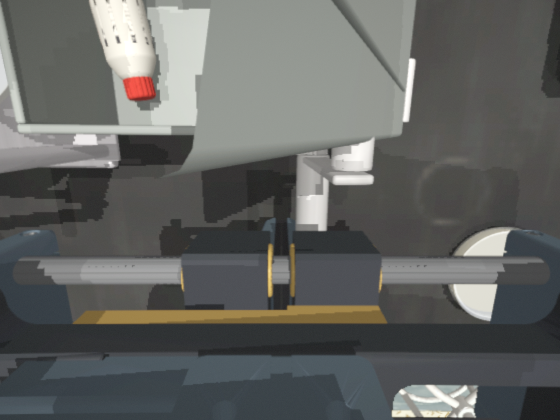

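The stay is broken, and the lid has already come part of the way down. The force rose to 47 N, so I back off and look.

Call:
jog_arm([
  {"x": -0.002, "y": 0.008, "z": 0.002, "rx": 0, "ry": 0, "rz": 0},
  {"x": -0.01, "y": 0.01, "z": 0, "rx": 0, "ry": 0, "rz": 0},
  {"x": -0.02, "y": 0.01, "z": 0, "rx": 0, "ry": 0, "rz": 0},
  {"x": -0.02, "y": 0, "z": 0, "rx": 0, "ry": 0, "rz": 0},
  {"x": -0.02, "y": 0, "z": 0.02, "rx": 0, "ry": 0, "rz": 0},
])

```text
clock: 12.55
position: [0.3724, 0.0219, 0.1158]
eef_rot: [[-0.004, 0.011, -1.0], [0.0, -1.0, -0.011], [-1.0, -0.0, 0.004]]
contact_force: [0.7, 0.5, -0.2]
width: 0.0005
```

```bash
python3 - <<'E'
from h import *
s=snap('wrist','w9'); t=snap('top','t9'); cv2.imwrite('pics/t9z.png',cv2.resize(t['pixels'][160:260,180:320,::-1],None,fx=5,fy=5))
o=env.observe();print(o['position'],o['contact_force'],o['width'])
P=pts(t)
for r in (186,192,198):print([tuple(np.round(P[r,c]*1000).astype(int).tolist()) for c in range(255,300,3)])
P=pts(s)
for r in (60,100):print([tuple(np.round(P[r,c]*1000).astype(int).tolist()) for c in range(60,480,20)])
E
```

```text
[0.37220699 0.02180681 0.11793196] [-0.20471513  0.69095014  0.46742884] 0.0007215528617580058
[(631, 91, 80), (631, 79, 80), (630, 67, 84), (631, 55, 79), (631, 43, 80), (593, 29, 283), (593, 18, 278), (596, 8, 261), (600, -3, 239), (605, -14, 213), (609, -25, 192), (614, -37, 164), (618, -49, 143), (623, -62, 112), (644, -80, -2)]
[(621, 95, 2), (619, 82, 12), (620, 70, 3), (619, 58, 6), (620, 45, 1), (571, 29, 285), (572, 19, 279), (575, 8, 261), (579, -2, 238), (583, -13, 216), (586, -25, 194), (590, -36, 169), (594, -48, 144), (599, -61, 117), (620, -79, -6)]
[(596, 95, -1), (596, 83, -1), (595, 70, 4), (595, 58, 4), (594, 45, 7), (551, 29, 286), (552, 19, 278), (554, 9, 263), (558, -2, 238), (560, -13, 219), (563, -24, 198), (568, -36, 169), (571, -48, 149), (574, -60, 128), (594, -79, -6)]
[(495, 212, 9), (495, 194, 9), (491, 165, 31), (491, 149, 32), (495, 141, 16), (498, 131, -1), (499, 113, -1), (499, 95, -1), (499, 77, 2), (499, 60, 1), (499, 42, -1), (500, 24, 0), (500, 7, -2), (500, -11, -1), (500, -29, -1), (474, -16, 126), (501, -64, -1), (500, -81, 1), (501, -99, 0), (501, -117, -1), (501, -135, -3)]
[(464, 224, -1), (464, 205, 0), (464, 187, 0), (464, 170, -1), (465, 152, -1), (465, 133, 0), (465, 115, 0), (465, 97, 0), (466, 79, 0), (466, 60, 1), (466, 42, 0), (466, 24, 0), (466, 6, 0), (467, -12, -1), (467, -31, 0), (456, -17, 125), (467, -67, -1), (467, -85, 1), (467, -103, 1), (467, -121, 0), (468, -140, 0)]
```

View pics/w9.png

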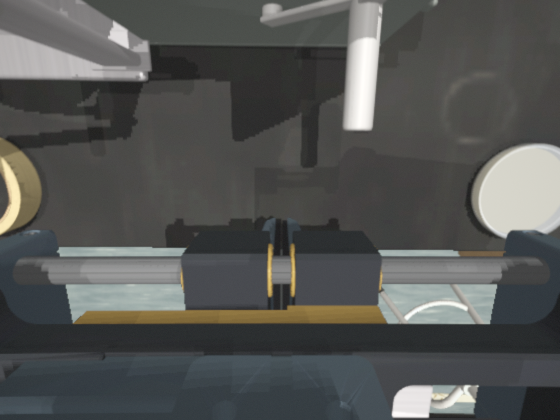

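View pics/t9z.png

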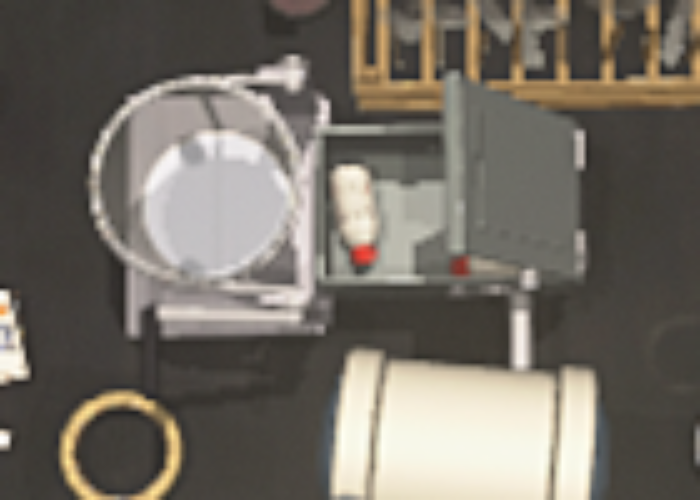

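The pin now sits at about (y −0.017, z 0.118), 17 mm right of where it was, and the lid has dropped to about 62° (edge at z ≈ 0.28). Next I go round the right side of the lid.

```bash
python3 - <<'E'
from h import *
o=env.observe();print(np.round(o['joints'],1))
r=np.deg2rad
for th in (62,55,50,45,40,35,30,25,20,15,10,5,0):
    c,s=np.cos(r(th)),np.sin(r(th)); print(th,np.round([-.0645+.16*c-.006*s-.016,.1+.16*s+.006*c],4))
E
```

```text
[ -5.8  17.5 117.4  -0.   45.1  83.6]
62 [-0.0107  0.2441]
55 [0.0064 0.2345]
50 [0.0177 0.2264]
45 [0.0284 0.2174]
40 [0.0382 0.2074]
35 [0.0471 0.1967]
30 [0.0551 0.1852]
25 [0.062  0.1731]
20 [0.0678 0.1604]
15 [0.0725 0.1472]
10 [0.076  0.1337]
5 [0.0784 0.1199]
0 [0.0795 0.106 ]
```

Call:
jog_arm([
  {"x": 0, "y": -0.03, "z": 0.04, "rx": 0, "ry": 0, "rz": 0},
  {"x": 0.004, "y": -0.04, "z": 0.04, "rx": 0, "ry": 0, "rz": 8},
  {"x": 0.004, "y": -0.04, "z": 0.04, "rx": 0, "ry": 0, "rz": 8},
  {"x": 0.004, "y": -0.04, "z": 0.03, "rx": 0, "ry": 0, "rz": 8},
  {"x": 0.004, "y": -0.04, "z": 0, "rx": 0, "ry": 0, "rz": 8},
  {"x": 0, "y": 0, "z": 0, "rx": 0, "ry": 0, "rz": 8},
  {"x": 0, "y": 0, "z": 0, "rx": 0, "ry": 0, "rz": 8},
  {"x": 0, "y": 0, "z": 0, "rx": 0, "ry": 0, "rz": 8},
])

```text
clock: 13.45
position: [0.3897, -0.1486, 0.2491]
eef_rot: [[0.0, 0.815, -0.58], [-0.0, -0.58, -0.815], [-1.0, 0.0, 0.0]]
contact_force: [-0.1, 0.4, 0.2]
width: 0.0003
```

Call:
jog_arm([
  {"x": 0.03, "y": 0, "z": 0, "rx": 0, "ry": 0, "rz": 8},
  {"x": 0.04, "y": 0, "z": 0, "rx": 0, "ry": 0, "rz": 8},
  {"x": 0.04, "y": 0, "z": 0, "rx": 0, "ry": 0, "rz": 8},
  {"x": 0.04, "y": 0, "z": 0, "rx": 0, "ry": 0, "rz": 8},
  {"x": 0.03, "y": 0, "z": 0, "rx": 0, "ry": 0, "rz": 2},
])

```text
clock: 13.95
position: [0.5719, -0.148, 0.2487]
eef_rot: [[0.0, 1.0, -0.024], [-0.0, -0.024, -1.0], [-1.0, 0.0, 0.0]]
contact_force: [0.2, 0.1, -0.8]
width: 0.0006
```

Call:
jog_arm([
  {"x": 0, "y": 0.04, "z": 0, "rx": 0, "ry": 0, "rz": 1.5},
  {"x": 0, "y": 0.04, "z": 0, "rx": 0, "ry": 0, "rz": 0},
  {"x": 0, "y": 0.025, "z": -0.002, "rx": 0, "ry": 0, "rz": 0},
  {"x": 0, "y": 0.015, "z": -0.002, "rx": 0, "ry": 0, "rz": 0},
  {"x": 0, "y": 0.01, "z": 0, "rx": 0, "ry": 0, "rz": 0},
  {"x": 0, "y": 0.008, "z": 0, "rx": 0, "ry": 0, "rz": 0},
])

```text
clock: 14.55
position: [0.5698, -0.0101, 0.2453]
eef_rot: [[-0.0, 1.0, -0.004], [-0.001, -0.004, -1.0], [-1.0, -0.0, 0.001]]
contact_force: [0.1, -2.1, -0.3]
width: 0.0001
```

Call:
jog_arm([
  {"x": 0, "y": 0.006, "z": -0.003, "rx": 0, "ry": 0, "rz": 0},
  {"x": 0, "y": 0.006, "z": -0.003, "rx": 0, "ry": 0, "rz": 0},
  {"x": 0, "y": 0.006, "z": -0.004, "rx": 0, "ry": 0, "rz": 0},
  {"x": 0, "y": 0.006, "z": -0.004, "rx": 0, "ry": 0, "rz": 0},
  {"x": 0, "y": 0.005, "z": -0.004, "rx": 0, "ry": 0, "rz": 0},
  {"x": 0, "y": 0.005, "z": -0.005, "rx": 0, "ry": 0, "rz": 0},
  {"x": 0, "y": 0.005, "z": -0.005, "rx": 0, "ry": 0, "rz": 0},
])

```text
clock: 15.25
position: [0.5696, 0.0294, 0.2169]
eef_rot: [[-0.0, 1.0, -0.004], [0.0, -0.004, -1.0], [-1.0, -0.0, -0.0]]
contact_force: [0.5, 0.1, 1.6]
width: 0.0006
```

Call:
jog_arm([
  {"x": 0, "y": 0.005, "z": -0.005, "rx": 0, "ry": 0, "rz": 0},
  {"x": 0, "y": 0.005, "z": -0.005, "rx": 0, "ry": 0, "rz": 0},
  {"x": 0, "y": 0.0045, "z": -0.0055, "rx": 0, "ry": 0, "rz": 0},
  {"x": 0, "y": 0.0045, "z": -0.0055, "rx": 0, "ry": 0, "rz": 0},
  {"x": 0, "y": 0.004, "z": -0.006, "rx": 0, "ry": 0, "rz": 0},
  {"x": 0, "y": 0.004, "z": -0.006, "rx": 0, "ry": 0, "rz": 0},
  {"x": 0, "y": 0.0035, "z": -0.006, "rx": 0, "ry": 0, "rz": 0},
  {"x": 0, "y": 0.0035, "z": -0.006, "rx": 0, "ry": 0, "rz": 0},
])

```text
clock: 16.05
position: [0.5696, 0.0632, 0.1719]
eef_rot: [[-0.0, 1.0, -0.004], [-0.0, -0.004, -1.0], [-1.0, -0.0, 0.0]]
contact_force: [-0.2, -1.0, 0.6]
width: 0.0003
```

```bash
python3 - <<'E'
from h import *
s=snap('scene','s10'); cv2.imwrite('pics/s10z.png',cv2.resize(s['pixels'][150:330,170:320,::-1],None,fx=3.3,fy=3.3))
s=snap('wrist','w10')
E
```

```text
(no output)
```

View pics/s10z.png

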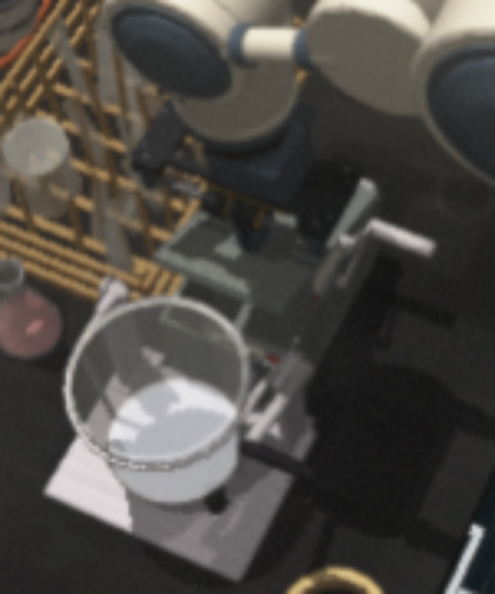

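View pics/w10.png

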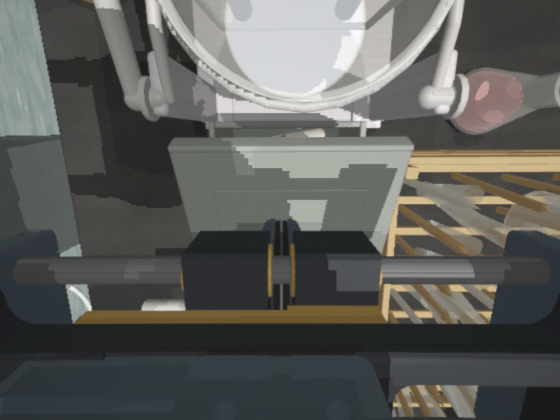

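The lid follows the finger tips and is about 25° open, with its free edge at wrist row 145. I'll keep lowering it.

Call:
jog_arm([
  {"x": 0, "y": 0.003, "z": -0.006, "rx": 0, "ry": 0, "rz": 0},
  {"x": 0, "y": 0.003, "z": -0.006, "rx": 0, "ry": 0, "rz": 0},
  {"x": 0, "y": 0.0025, "z": -0.0065, "rx": 0, "ry": 0, "rz": 0},
  {"x": 0, "y": 0.0025, "z": -0.0065, "rx": 0, "ry": 0, "rz": 0},
  {"x": 0, "y": 0.002, "z": -0.007, "rx": 0, "ry": 0, "rz": 0},
  {"x": 0, "y": 0.0015, "z": -0.007, "rx": 0, "ry": 0, "rz": 0},
  {"x": 0, "y": 0.001, "z": -0.007, "rx": 0, "ry": 0, "rz": 0},
])

```text
clock: 16.85
position: [0.5696, 0.0787, 0.1258]
eef_rot: [[-0.0, 1.0, -0.004], [0.0, -0.004, -1.0], [-1.0, -0.0, -0.0]]
contact_force: [0.6, -0.7, 0.9]
width: 0.0003
```

Call:
jog_arm([
  {"x": 0, "y": 0, "z": -0.006, "rx": 0, "ry": 0, "rz": 0},
  {"x": 0, "y": 0, "z": -0.006, "rx": 0, "ry": 0, "rz": 0},
  {"x": 0, "y": 0, "z": -0.005, "rx": 0, "ry": 0, "rz": 0},
])

```text
clock: 17.15
position: [0.5696, 0.0784, 0.1089]
eef_rot: [[-0.0, 1.0, -0.004], [-0.0, -0.004, -1.0], [-1.0, -0.0, 0.0]]
contact_force: [-0.1, 0.4, 0.7]
width: 0.0002
```

Call:
jog_arm([
  {"x": 0, "y": 0, "z": -0.003, "rx": 0, "ry": 0, "rz": 0},
  {"x": 0, "y": 0, "z": -0.002, "rx": 0, "ry": 0, "rz": 0},
  {"x": 0, "y": 0, "z": -0.001, "rx": 0, "ry": 0, "rz": 0},
])

```text
clock: 17.45
position: [0.5697, 0.0785, 0.1058]
eef_rot: [[0.001, 1.0, -0.004], [-0.0, -0.004, -1.0], [-1.0, 0.001, 0.0]]
contact_force: [-19.5, -1.4, 62.0]
width: 0.0008
```

The tips met the stop at z = 0.106, where the shut lid must be. I lift off and check.

Call:
jog_arm([
  {"x": 0, "y": 0, "z": 0.004, "rx": 0, "ry": 0, "rz": 0},
  {"x": 0, "y": 0, "z": 0.02, "rx": 0, "ry": 0, "rz": 0},
  {"x": 0, "y": 0, "z": 0.04, "rx": 0, "ry": 0, "rz": 0},
  {"x": 0, "y": 0, "z": 0.05, "rx": 0, "ry": 0, "rz": 0},
  {"x": 0, "y": -0.04, "z": 0.04, "rx": 0, "ry": 0, "rz": 0},
  {"x": -0.02, "y": -0.05, "z": 0.02, "rx": 0, "ry": 0, "rz": 0},
  {"x": -0.03, "y": -0.05, "z": 0, "rx": 0, "ry": 0, "rz": 0},
  {"x": -0.03, "y": -0.05, "z": 0, "rx": 0, "ry": 0, "rz": 0},
])

```text
clock: 18.25
position: [0.5001, -0.0876, 0.2708]
eef_rot: [[0.002, 1.0, -0.004], [-0.001, -0.004, -1.0], [-1.0, 0.002, 0.001]]
contact_force: [0.4, -0.5, -1.1]
width: 0.0004
```

Call:
jog_arm([
  {"x": -0.02, "y": -0.05, "z": 0, "rx": 0, "ry": 0, "rz": 0},
  {"x": -0.02, "y": -0.05, "z": 0, "rx": 0, "ry": 0, "rz": 0},
  {"x": -0.02, "y": -0.05, "z": 0, "rx": 0, "ry": 0, "rz": 0},
  {"x": 0, "y": -0.04, "z": 0, "rx": 0, "ry": 0, "rz": 0},
  {"x": 0, "y": 0, "z": 0, "rx": 0, "ry": 0, "rz": 0},
])

```text
clock: 18.75
position: [0.4446, -0.2699, 0.2702]
eef_rot: [[0.001, 1.0, -0.008], [-0.002, -0.008, -1.0], [-1.0, 0.001, 0.002]]
contact_force: [-0.3, -0.6, -0.3]
width: 0.0004
```

```bash
python3 - <<'E'
from h import *
s=snap('scene','s11'); cv2.imwrite('pics/s11z.png',cv2.resize(s['pixels'][150:330,170:370,::-1],None,fx=3.3,fy=3.3))
t=snap('top','t11'); cv2.imwrite('pics/t11z.png',cv2.resize(t['pixels'][160:270,150:390,::-1],None,fx=3.3,fy=3.3))
P=pts(t).reshape(-1,3)
L=P[(P[:,0]>.52)&(P[:,0]<.62)&(P[:,1]>-.055)&(P[:,1]<.125)&(P[:,2]>.06)]
print(len(L),np.polyfit(L[:,1],L[:,2],1),np.median(L[:,2]))
T=P[(P[:,0]>.48)&(P[:,0]<.68)&(P[:,1]>.14)&(P[:,1]<.31)&(P[:,2]>.178)&(P[:,2]<.21)];print('rim',T.min(0),T.max(0),np.polyfit(T[:,1],T[:,2],1))
B=P[(P[:,0]>.415)&(P[:,0]<.466)&(P[:,1]>.2)&(P[:,1]<.3)&(P[:,2]>.15)];print('bar',np.median(B,0))
o=env.observe();print(o['position'],o['contact_force'],o['clock'])
E
```

```text
1199 [0.00284557 0.10689678] 0.10698160393269601
rim [0.48006921 0.14402122 0.17800471] [0.65508671 0.29219733 0.20713963] [0.00457862 0.18229092]
bar [0.4431263  0.24819961 0.19988183]
[ 0.44477338 -0.26612816  0.26998933] [-0.04482411  0.35932847  0.33844119] 18.85
```

View pics/s11z.png

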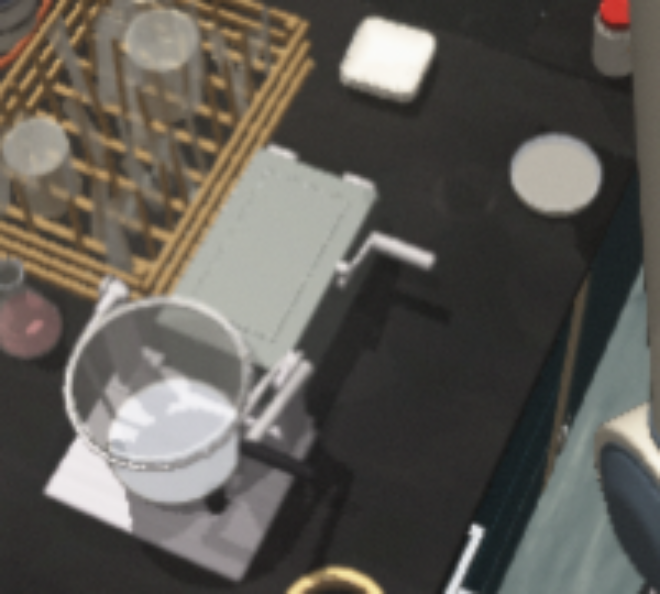

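View pics/t11z.png

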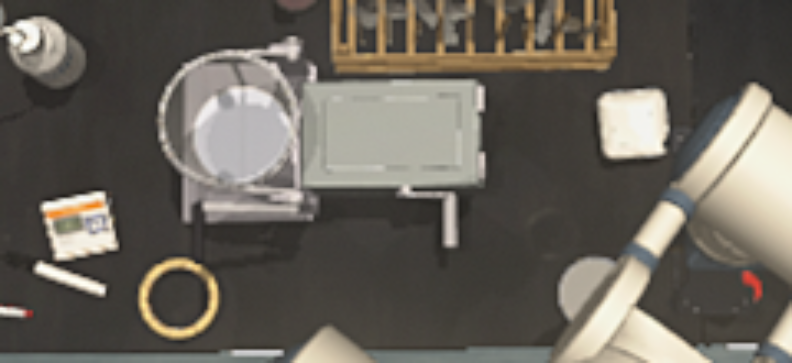

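The lid is flat (slope 0.003 rad, z ≈ 0.107), and the tub rim is level with the bar back where it started. The bystanders I can see haven't moved. I'm handing in.

```bash
python3 -c "
from plant import env
print(env.job_done())"
```

```text
the job is handed in; nothing more can be done
None
```

I tipped the tub, swung it back upright, broke the stay and shut the lid. The job was handed in at about 19 s, and no verdict was reported.

**Tub and bottles:** I pushed the bar over to its stop, and all three bottles ended up lying in the bin. I saw them in the wrist view before breaking the stay, with one also triangulated in the bin. I then swung the tub back. In the last check its rim was level and the bar read (0.443, 0.248, 0.200), within 1 mm of its starting reading.

**Stay and lid:** I pushed the knuckle pin about 17 mm to the right. That broke the stay and lowered the lid about 10°. I then lowered it with the fingertips at about 0.5 rad/s until it was shut. The last check showed it flat, with a slope of 0.003 rad and its top at z ≈ 0.107 m against the 0.106 m expected.

**Other checks:**
- **Bystanders:** The ones I could see looked unmoved, judged by eye rather than measured. The arm partly covered the dish and jar in the last top view.
- **Robot:** It stood clear, with the contact force near zero.
- **Force peaks:** The fingers' push reached about 53 N on the pin and 62 N when pressing the shut lid. Both are under the 120 N wrist limit, and I saw no sign that the gripper's body was touching anything, but I did not measure that separately.

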